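# Solvent bottles into their colour-coded spill cups

## Robot

A 6-joint arm with a two-finger parallel gripper is mounted at the origin on the work surface. World frame = base frame: x ahead of the robot, y to its left, z up, the work surface at z = 0. Lengths are in mm, angles in rad, forces in N, time in s.
With the tool pointing down it reaches from about 275 to 1000 mm from the base axis. Payload 8.4 kg.
Tool frame: the origin (TCP) lies between the finger pads; the fingertips stand r.finger_overhang ahead of it and the grasp point (between the pads) is the TCP (r.finger_overhang is the distance from the TCP to the fingertips, in mm); z points along the fingers, y is the line along which they close (so a half turn about z gives the same grasp; the last joint's range is limited). The gripper opens to 85 mm and grips with 20 to 120 N. Pads are 22 mm wide; open, the fingers measure 114 mm over their backs; the gripper's body (76 mm by 85 mm) begins 54 mm behind the grasp point. The pads swing forward as they close: fully open they stand 13 mm farther back than shut.
Start: joints at [1.212, 0.353, 1.633, -0, 1.155, -0.002], TCP at [218.297, 585.64, 250.281] pointing down, gripper open.
Joint ranges: [-2.63, 2.63], [-0.92, 2.1], [0.06, 2.66], [-1.3, 4.44], [0, 2.69], [-3.02, 3.02]. Speed limits (rad/s): [2.22, 2.22, 2.79, 3.14, 3.14, 3.14].

## Interface

Orientations are given as [roll, pitch, yaw] about the fixed x, y, z axes, in that order (R = Rz(yaw) Ry(pitch) Rx(roll)).
In Python, from rig import r, cams, sign_off gives the robot as it stands.
- The arm moves only by the shell command python3 -m crank 'ROWS' [FORCE]. ROWS is JSON, a list of rows, each a list of 7 numbers: the shift along the tool's x, y, z in m, then the turn, a rotation vector about the tool's x, y, z in rad, then the closure, from 0 (fully open) to 1 (shut). In form: [[dx, dy, dz, ax, ay, az, gripper], ...]. A call has 1 to 5 rows; each row is the pose to reach, as a shift and turn from the pose commanded when the call began, along the tool's axes at that moment; what a row does not reach only later rows make up. A row lasts 1/10 s, in which the tool goes at most 50 mm and 8.59 degrees, less where a joint would pass 70% of its speed; a pose out of reach is approached as far as the arm can. A call with a gripper value outside its range is refused whole. The fingers move at their own pace and stop on an object; FORCE is the grip in N (left out, the last holds). Time passes only in rows, so rows that repeat a pose let the fingers close. It gives the time, the measured TCP pose, the force, the opening and the grip force at its end, in the units of the state.
- r.sense(): the state, without advancing time (a new reading comes with each control period).
- cams.grab_frame(name): name is "scene" or "top"; returns a dict with "image" (384x512x3 uint8, red, green, blue), "fx", "fy", "cx", "cy" (pixels), "D" ([k1, k2, p1, p2, k3] as OpenCV has them; the pictures are not rectified), "position" and "orientation" of the camera in the world. Camera axes: x right, y down, z forward; pixel columns grow to the right and rows downward; lengths in mm; the calibration is good to about 2 mm. A picture is of the moment at which its call begins. There is no depth.
- sign_off(): hands the job in; it is judged then, once.
The state is a dict: "clock": time; "qpos": joint angles; "qvel": joint speeds; "joint_efforts": joint torques, N m; "eef_pos": TCP position; "tcp_rot": TCP orientation; "contact_force": force on the tool from outside, world axes, zero at the start; "wrist_torque": the same for the moment, N m; "opening": opening from 0.0 (shut) to 1.0 (fully open); "grasp_force": force on a finger pad.
Only numpy, scipy, OpenCV 4.12 (cv2) and the standard library are available. Lean on these libraries where they do the work, as an engineer would, in place of code of your own. Each camera call takes 0.05 s, during which the arm holds its last target. There are 200 camera calls.

## Task

Put the red-, yellow-, green- and white-capped solvent bottles away: stand each one upright on the floor of the spill cup whose colour matches its cap, in any order, and let go of it. Set the bottles down gently without dropping them or tipping any over, and leave the blue-capped bottle and the vial rack where they are.

Things in the scene. Friction and masses are not known exactly. Their poses are not given: they have to be found in the camera images.
- red_bottle: Amber bottle with a red screw cap, upright and loose on the bench, 90 to 180 g, round. Body 46 mm diameter up to 56 mm above the foot, then a 26 mm neck; cap a 34 mm diameter cylinder from 72 to 100 mm above the foot (full height 100): grip the cap from above. Origin: centre of the foot's underside; z up the bottle.
- red_cup: Low round spill cup with a red wall and a black floor, open at the top, fixed to the bench: 74 mm outside and 66 mm inside diameter, 4 mm wall, 14 mm high, its inner floor 4 mm above the bench. A bottle stands in it with about 10 mm to spare all round. Origin: centre of the underside, on the bench; z up.
- yellow_bottle: Amber bottle with a yellow screw cap, upright and loose on the bench, 90 to 180 g, round. Body 46 mm diameter up to 56 mm above the foot, then a 26 mm neck; cap a 34 mm diameter cylinder from 72 to 100 mm above the foot (full height 100): grip the cap from above. Origin: centre of the foot's underside; z up the bottle.
- yellow_cup: Low round spill cup with a yellow wall and a black floor, open at the top, fixed to the bench: 74 mm outside and 66 mm inside diameter, 4 mm wall, 14 mm high, its inner floor 4 mm above the bench. A bottle stands in it with about 10 mm to spare all round. Origin: centre of the underside, on the bench; z up.
- green_bottle: Amber bottle with a green screw cap, upright and loose on the bench, 90 to 180 g, round. Body 46 mm diameter up to 56 mm above the foot, then a 26 mm neck; cap a 34 mm diameter cylinder from 72 to 100 mm above the foot (full height 100): grip the cap from above. Origin: centre of the foot's underside; z up the bottle.
- green_cup: Low round spill cup with a green wall and a black floor, open at the top, fixed to the bench: 74 mm outside and 66 mm inside diameter, 4 mm wall, 14 mm high, its inner floor 4 mm above the bench. A bottle stands in it with about 10 mm to spare all round. Origin: centre of the underside, on the bench; z up.
- white_bottle: Amber bottle with a white screw cap, upright and loose on the bench, 90 to 180 g, round. Body 46 mm diameter up to 56 mm above the foot, then a 26 mm neck; cap a 34 mm diameter cylinder from 72 to 100 mm above the foot (full height 100): grip the cap from above. Origin: centre of the foot's underside; z up the bottle.
- white_cup: Low round spill cup with a white wall and a black floor, open at the top, fixed to the bench: 74 mm outside and 66 mm inside diameter, 4 mm wall, 14 mm high, its inner floor 4 mm above the bench. A bottle stands in it with about 10 mm to spare all round. Origin: centre of the underside, on the bench; z up.
- blue_bottle: Amber bottle with a blue screw cap, upright and loose on the bench, 90 to 180 g, round. Body 46 mm diameter up to 56 mm above the foot, then a 26 mm neck; cap a 34 mm diameter cylinder from 72 to 100 mm above the foot (full height 100): grip the cap from above. Origin: centre of the foot's underside; z up the bottle. No blue cup exists: it stays put.
- vial_rack: Blue rack of sample vials, 190 x 100 mm (x by y) and 34 mm high (44 mm with the vials' caps), loose on the bench at the left of the work, 400 g. It stays where it is. Origin: centre of the underside; x along its long side, z up.
Mind the look-alikes: they are no part of the job. Leave any black or pink look-alike of the green_bottle alone.

How it is judged (in metres and radians):
At the end, for the whole second after the job is handed in: Each of the four bottles stands on the floor of the cup of its cap's colour: centres within 13 mm, foot less than 8 mm above the bench, within 0.1 rad of upright, at rest and released. The blue-capped bottle is upright and, like the vial rack, within 20 mm of where it began (horizontal distance between red_bottle and red_cup below 0.013 m and z of red_bottle in the frame of red_cup below 0.008 m and angle between each of red_bottle, yellow_bottle, green_bottle, white_bottle, blue_bottle's own z axis and vertical below 0.1 rad and linear speed of each of red_bottle, yellow_bottle, green_bottle, white_bottle below 0.02 m/s and contact force between the fingers and red_bottle below 0.05 N and horizontal distance between yellow_bottle and yellow_cup below 0.013 m and z of yellow_bottle in the frame of yellow_cup below 0.008 m and contact force between the fingers and yellow_bottle below 0.05 N and horizontal distance between green_bottle and green_cup below 0.013 m and z of green_bottle in the frame of green_cup below 0.008 m and contact force between the fingers and green_bottle below 0.05 N and horizontal distance between white_bottle and white_cup below 0.013 m and z of white_bottle in the frame of white_cup below 0.008 m and contact force between the fingers and white_bottle below 0.05 N and distance of each of blue_bottle, vial_rack from where it was at the start of the episode below 0.02 m); the robot touches nothing.
It fails at once if a bottle is tipped over (leans more than 45 degrees) (angle between any of red_bottle, yellow_bottle, green_bottle, white_bottle, blue_bottle's own z axis and vertical above 0.785 rad).
It fails at once if a bottle is dropped or thrown: moves faster than 0.7 m/s while the fingers are not touching it (a free fall of about 25 mm) ((linear speed of red_bottle above 0.7 m/s and contact force between the fingers and red_bottle below 0.02 N) or (linear speed of yellow_bottle above 0.7 m/s and contact force between the fingers and yellow_bottle below 0.02 N) or (linear speed of green_bottle above 0.7 m/s and contact force between the fingers and green_bottle below 0.02 N) or (linear speed of white_bottle above 0.7 m/s and contact force between the fingers and white_bottle below 0.02 N) or (linear speed of blue_bottle above 0.7 m/s and contact force between the fingers and blue_bottle below 0.02 N)).
It fails at once if the blue-capped bottle or the vial rack is moved more than 20 mm (distance of any of blue_bottle, vial_rack from where it was at the start of the episode above 0.02 m).
It also fails if it takes over 112 s, if anything falls off the work surface, if the arm or the gripper's body presses on something with over 40 N, if the wrist force passes 120 N, or if a joint passes its speed limit or range.

## Working session

There is one attempt and no reset: what is moved stays moved. The work goes in short steps, Python scripts to look and compute and a shell command to move; the robot and the scene stay as the last step left them, time stands still between calls to the robot, and variables do not carry over. Pictures are saved under pics/ and viewed, at most 14 in all, crops included, and the job is handed in when it is done.

```bash
ls; mkdir -p pics; python3 - <<'E'
from rig import r,cams
import cv2
print(r.sense(), r.finger_overhang)
for n in("scene","top"):
    f=cams.grab_frame(n); cv2.imwrite(f"pics/{n}0.png",cv2.cvtColor(f.pop("image"),cv2.COLOR_RGB2BGR)); print(f)
E
```

```text
pics
{'clock': 0.0, 'qpos': array([ 1.21161676e+00,  3.53640775e-01,  1.63414160e+00, -2.54491196e-05,
        1.15520254e+00, -2.39014209e-03]), 'qvel': array([ 0.00082847, -0.00061264, -0.00052425, -0.00063876,  0.00123382,
        0.0010347 ]), 'joint_efforts': array([-5.09392703e-03, -6.05240107e+01, -3.42066514e+01, -4.03397289e-04,
        9.28765250e-03, -2.09742257e-05]), 'eef_pos': array([218.13377652, 585.21329547, 249.56307575]), 'tcp_rot': array([-3.14020034e+00,  1.99407176e-05,  2.78481353e+00]), 'contact_force': array([0.37992361, 0.02847925, 0.26717295]), 'wrist_torque': array([-0.00271286,  0.03619512,  0.00132605]), 'grasp_force': 0.0, 'opening': 0.9985742000470557} 19.0
{'fx': 441.0323047442381, 'fy': 441.0323047442381, 'cx': 250.8109995308508, 'cy': 192.85871988932897, 'D': array([-0.03128494,  0.        ,  0.        ,  0.        ,  0.        ]), 'position': array([1427.97014072,  -60.72151912,  826.44171133]), 'orientation': array([-2.2660093 , -0.00759286,  1.44123371])}
{'fx': 369.14881599110356, 'fy': 369.14881599110356, 'cx': 253.7747222637165, 'cy': 194.29488037577826, 'D': array([0.00103756, 0.        , 0.        , 0.        , 0.        ]), 'position': array([ 277.90296834,   64.34862574, 1119.26077196]), 'orientation': array([-2.93645271, -0.00606072, -1.59946613])}
```

View pics/scene0.png

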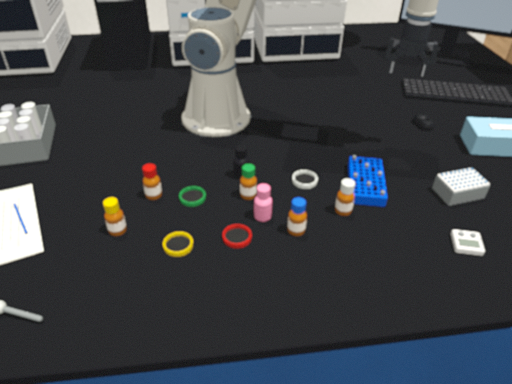

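View pics/top0.png

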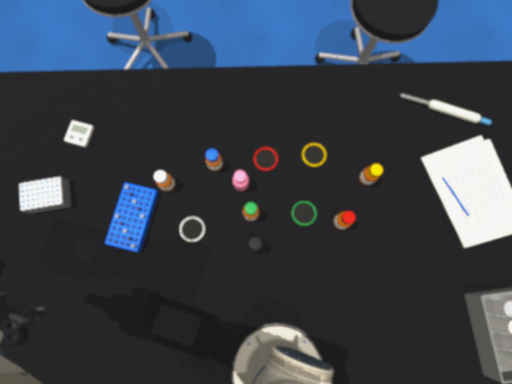

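Scene picture: caps at red (150,170), yellow (111,203), green (248,170), blue (298,204), white (347,185). The look-alikes are pink (263,190) and black (240,155).
Top picture: caps at red (348,217), yellow (376,170), green (251,207), white (161,176). Cups at red (265,159), yellow (314,155), green (304,213), white (192,229). Candidates that could be confused with green_bottle are green (251,207), pink (240,178) and black (256,243); I choose the green cap.

```bash
cat > h.py <<'E'
import numpy as np,cv2
from rig import r,cams
from scipy.spatial.transform import Rotation as R
def grab(n,save=None):
    f=cams.grab_frame(n)
    if save: cv2.imwrite(save,cv2.cvtColor(f["image"],cv2.COLOR_RGB2BGR))
    return f
def ray(f,u,v):
    K=np.array([[f["fx"],0,f["cx"]],[0,f["fy"],f["cy"]],[0,0,1]])
    p=cv2.undistortPoints(np.array([[[u,v]]],float),K,f["D"])[0,0]
    return f["position"],R.from_euler("xyz",f["orientation"]).apply([*p,1])
def at(f,uv,z):
    p,d=ray(f,*uv); return p+d*(z-p[2])/d[2]
def tri(a,ua,b,ub):
    p,d=ray(a,*ua); q,e=ray(b,*ub)
    s=np.linalg.lstsq(np.c_[d,-e],q-p,rcond=None)[0]
    x,y=p+d*s[0],q+e*s[1]; return (x+y)/2,np.linalg.norm(x-y)
def blob(f,c,uv,w=16):
    hsv=cv2.cvtColor(f["image"],cv2.COLOR_RGB2HSV).astype(int)
    h,s,v=hsv[...,0],hsv[...,1],hsv[...,2]
    m={"red":((h<5)|(h>172))&(s>150)&(v>90),"yellow":(abs(h-27)<6)&(s>150)&(v>120),"green":(abs(h-65)<17)&(s>100)&(v>50),
       "white":(s<45)&(v>130),"blue":(abs(h-112)<10)&(s>130)&(v>90)}[c]
    m=m.astype(np.uint8); k=np.zeros_like(m); x,y=map(int,uv); k[y-w:y+w,x-w:x+w]=1; m*=k
    n,l,st,ce=cv2.connectedComponentsWithStats(m,connectivity=8)
    i=1+np.argmax(st[1:,4]); x,y,ww,hh,a=st[i]
    return ce[i],(x+(ww-1)/2,y+(hh-1)/2),(ww,hh,a)
E
python3 - <<'E'
from h import *
S,T=grab("scene"),grab("top")
for c,s,t in [("red",(150,170),(348,217)),("yellow",(111,203),(376,170)),("green",(248,170),(251,207)),("white",(347,185),(161,176)),("blue",(298,204),(212,155))]:
    a=blob(S,c,s,12);b=blob(T,c,t,12); p,e=tri(S,a[0],T,b[0])
    print(c,"bottle",p.round(),e.round(1),a[2],b[2],"top@90",at(T,b[0],90).round(),at(S,a[0],88).round())
for c,s,t in [("red",(237,236),(265,159)),("yellow",(178,244),(314,155)),("green",(192,196),(304,213)),("white",(305,179),(192,229))]:
    a=blob(S,c,s,20);b=blob(T,c,t,18); p,e=tri(S,a[1],T,b[1])
    print(c,"cup",p.round(),e.round(1),a[2],b[2],"top@12",at(T,b[1],12).round(),at(S,a[1],10).round())
t=T["image"][130:260,140:400]
cv2.imwrite("pics/crop1.png",cv2.cvtColor(cv2.resize(t,None,fx=3,fy=3,interpolation=2),cv2.COLOR_RGB2BGR))
print([at(T,u,40).round() for u in [(124,183),(157,192),(137,251),(105,245)]])
E
```

```text
red bottle [ 420. -211.   92.] 5.0 (np.int32(15), np.int32(15), np.int32(180)) (np.int32(14), np.int32(13), np.int32(143)) top@90 [ 421. -214.   90.] [ 416. -209.   88.]
yellow bottle [ 555. -301.   89.] 4.3 (np.int32(18), np.int32(18), np.int32(241)) (np.int32(15), np.int32(14), np.int32(162)) top@90 [ 555. -303.   90.] [ 554. -299.   88.]
green bottle [455.  63.  92.] 0.9 (np.int32(15), np.int32(15), np.int32(190)) (np.int32(14), np.int32(13), np.int32(133)) top@90 [456.  63.  90.] [450.  64.  88.]
white bottle [553. 319.  90.] 1.7 (np.int32(14), np.int32(16), np.int32(189)) (np.int32(14), np.int32(13), np.int32(145)) top@90 [553. 320.  90.] [550. 320.  88.]
blue bottle [615. 172.  94.] 0.1 (np.int32(16), np.int32(17), np.int32(222)) (np.int32(13), np.int32(13), np.int32(138)) top@90 [616. 172.  90.] [608. 174.  88.]
red cup [623.  13.   8.] 3.4 (np.int32(31), np.int32(26), np.int32(372)) (np.int32(26), np.int32(26), np.int32(256)) top@12 [621.  11.  12.] [625.  14.  10.]
yellow cup [ 632. -140.    7.] 1.7 (np.int32(32), np.int32(26), np.int32(398)) (np.int32(26), np.int32(24), np.int32(235)) top@12 [ 630. -140.   12.] [ 635. -139.   10.]
green cup [447. -99.   8.] 3.2 (np.int32(29), np.int32(22), np.int32(337)) (np.int32(27), np.int32(27), np.int32(273)) top@12 [ 446. -100.   12.] [450. -97.  10.]
white cup [409. 242.   8.] 1.8 (np.int32(27), np.int32(20), np.int32(284)) (np.int32(26), np.int32(26), np.int32(223)) top@12 [408. 241.  12.] [411. 243.  10.]
[array([547., 439.,  40.]), array([517., 340.,  40.]), array([344., 393.,  40.]), array([364., 486.,  40.])]
```

View pics/crop1.png

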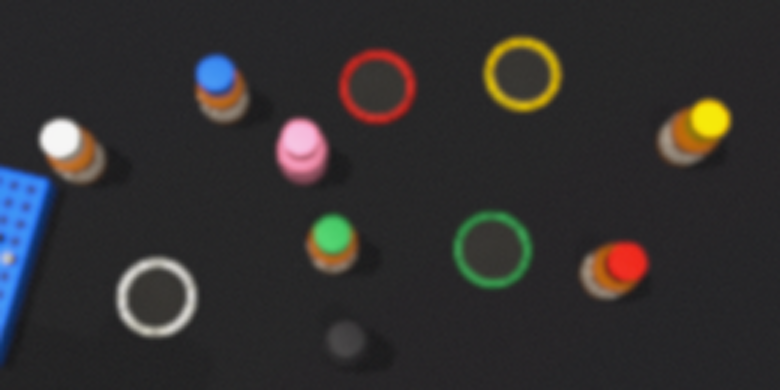

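The crop confirms the choice: green cap at crop (332,234), pink at (302,137) and black at (345,338). All four coloured caps and rings are clear. First I square the tool to the world (yaw = π, so dx = -X, dy = +Y, dz = -Z).

```bash
python3 -m crank '[[0,0,0,0,0,-0.12,0],[0,0,0,0,0,-0.24,0],[0,0,0,0,0,-0.357,0],[0,0,0,0,0,-0.357,0]]' 40
```

```text
clock: 0.6
eef_pos: [218.3, 585.5, 250.1]
tcp_rot: [-3.141, -0.0, -3.14]
contact_force: [0.6, 0.4, -0.6]
opening: 0.999
grasp_force: 0.0
```

```bash
python3 -m crank '[[-0.03,-0.024,0,0,0,0,0],[-0.068,-0.054,0,0,0,0,0],[-0.106,-0.084,0,0,0,0,0],[-0.144,-0.114,0,0,0,0,0],[-0.182,-0.144,0,0,0,0,0]]' >/dev/null && python3 -m crank '[[-0.038,-0.03,0,0,0,0,0],[-0.076,-0.06,0,0,0,0,0],[-0.114,-0.091,0.01,0,0,0,0],[-0.143,-0.115,0.02,0,0,0,0],[-0.153,-0.122,0.03,0,0,0,0]]' && python3 -m crank '[[-0.153,-0.122,0.03,0,0,0,0]]' >/dev/null; python3 -c "
from h import *
print(r.sense()['eef_pos'])"
```

```text
clock: 1.6
eef_pos: [556.0, 317.1, 219.8]
tcp_rot: [-3.141, 0.001, 3.135]
contact_force: [-0.7, 0.2, 0.1]
opening: 1.001
grasp_force: 0.0
[590.50534952 289.88081628 211.73541346]
```

The repeated row was relative to the new pose, so it overshot; it was a harmless move in free air. Settling and correcting.

```bash
python3 -m crank '[[0,0,0,0,0,0,0],[0,0,0,0,0,0,0]]'
```

```text
clock: 1.9
eef_pos: [592.0, 288.5, 212.0]
tcp_rot: [-3.141, -0.001, 3.138]
contact_force: [0.3, 0.5, -0.3]
opening: 0.996
grasp_force: 0.0
```

```bash
python3 -m crank '[[0.02,0.015,0,0,0,0,0],[0.039,0.0305,0,0,0,0,0],[0.039,0.0305,0.03,0,0,0,0],[0.039,0.0305,0.06,0,0,0,0],[0.039,0.0305,0.06,0,0,0,0]]'; python3 - <<'E'
from h import *
a=grab("scene")["image"][110:240,250:420];b=grab("top")["image"][110:240,90:260]
cv2.imwrite("pics/hov.png",cv2.cvtColor(cv2.resize(np.hstack([a,b]),None,fx=2.3,fy=2.3,interpolation=2),cv2.COLOR_RGB2BGR))
E
```

```text
clock: 2.4
eef_pos: [549.4, 319.4, 149.4]
tcp_rot: [-3.139, -0.006, -3.141]
contact_force: [-0.3, -0.3, 0.3]
opening: 0.997
grasp_force: 0.0
```

View pics/hov.png

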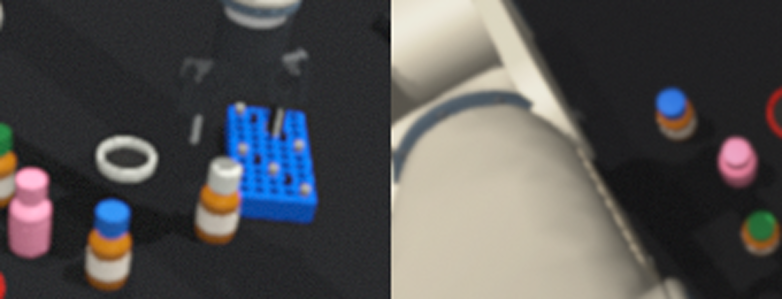

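The left half shows the open fingertips at about (197,140) and (278,135), straddling and above the white cap at (225,170). I check the mid-tip ray before descending.

```bash
python3 - <<'E'
from h import *
S=grab("scene")
for u in [(197,141),(278,136)]:
    p=(250+u[0]/2.3,110+u[1]/2.3); print([at(S,p,z).round() for z in(131,144)])
print(r.sense()['eef_pos'])
E
```

```text
[array([541., 285., 131.]), array([558., 278., 144.])]
[array([543., 380., 131.]), array([559., 372., 144.])]
[553.06105108 320.34488044 154.04543382]
```

```bash
python3 -m crank '[[0,0,0.02,0,0,0,0],[0,0,0.045,0,0,0,0],[0,0,0.06,0,0,0,0],[0,0,0.066,0,0,0,0],[0,0,0.066,0,0,0,0]]' && python3 -m crank '[[0,0,0,0,0,0,0.2],[0,0,0,0,0,0,0.4],[0,0,0,0,0,0,0.5],[0,0,0,0,0,0,0.6],[0,0,0,0,0,0,0.8]]' 40 && python3 -m crank '[[0,0,0,0,0,0,0.8],[0,0,0,0,0,0,0.8],[0,0,0,0,0,0,0.8]]' 40
```

```text
clock: 3.05
eef_pos: [553.0, 319.5, 86.8]
tcp_rot: [-3.141, -0.0, -3.142]
contact_force: [-0.2, 0.3, 0.4]
opening: 1.0
grasp_force: 0.0
clock: 3.55
eef_pos: [553.3, 319.4, 87.4]
tcp_rot: [3.141, 0.001, -3.141]
contact_force: [-0.9, -2.0, 5.8]
opening: 0.385
grasp_force: 39.4
clock: 3.85
eef_pos: [553.3, 319.4, 87.4]
tcp_rot: [3.141, 0.001, -3.141]
contact_force: [-0.7, -2.2, 5.9]
opening: 0.383
grasp_force: 39.4
```

Gripped (opening 0.383 ≈ 33 mm). Lift and carry to the white cup.

```bash
python3 -m crank '[[0,0,-0.008,0,0,0,0.8],[0,0,-0.025,0,0,0,0.8],[0,0,-0.05,0,0,0,0.8],[0,0,-0.07,0,0,0,0.8],[0,0,-0.08,0,0,0,0.8]]' && python3 -m crank '[[0.015,-0.008,0,0,0,0,0.8],[0.045,-0.024,0,0,0,0,0.8],[0.08,-0.043,0,0,0,0,0.8],[0.115,-0.062,0,0,0,0,0.8],[0.135,-0.072,0,0,0,0,0.8]]' && python3 -m crank '[[0.006,-0.004,0,0,0,0,0.8],[0.009,-0.005,0,0,0,0,0.8],[0.009,-0.005,0.02,0,0,0,0.8],[0.009,-0.005,0.04,0,0,0,0.8],[0.009,-0.005,0.04,0,0,0,0.8]]'; python3 - <<'E'
from h import *
print(r.sense()['eef_pos'],r.sense()['contact_force'])
a=grab("scene")["image"][120:220,250:380]
cv2.imwrite("pics/w2.png",cv2.cvtColor(cv2.resize(a,None,fx=5,fy=5,interpolation=2),cv2.COLOR_RGB2BGR))
E
```

```text
clock: 4.35
eef_pos: [553.6, 319.8, 168.7]
tcp_rot: [3.14, 0.002, -3.141]
contact_force: [1.2, -0.4, -2.2]
opening: 0.382
grasp_force: 39.9
clock: 4.85
eef_pos: [414.6, 245.5, 165.9]
tcp_rot: [-3.14, -0.003, -3.141]
contact_force: [0.3, 0.4, -1.0]
opening: 0.382
grasp_force: 40.0
clock: 5.35
eef_pos: [408.8, 242.2, 124.9]
tcp_rot: [-3.14, -0.002, -3.141]
contact_force: [0.2, -0.7, -2.0]
opening: 0.383
grasp_force: 40.1
[408.8271099  242.23426447 124.90628754] [ 0.21365406 -0.71505321 -2.03773399]
```

View pics/w2.png

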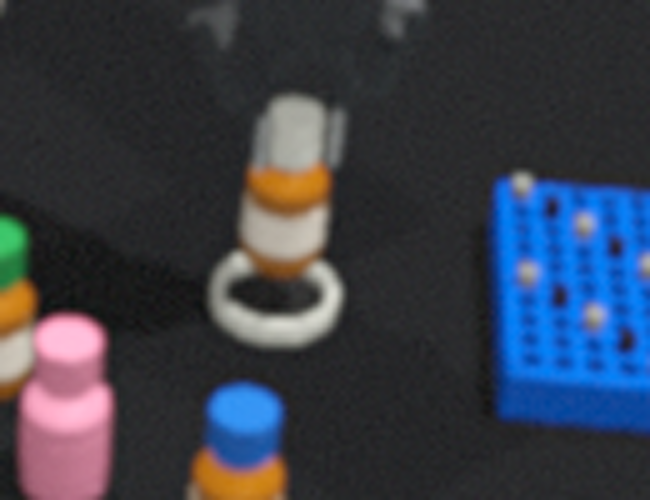

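The bottle hangs upright above the white cup: foot front edge at crop (285,276), ring centre about (277,298).

```bash
python3 - <<'E'
from h import *
S=grab("scene")
f=lambda u:(250+u[0]/5,120+u[1]/5)
print(at(S,f((285,262)),37.5),at(S,f((285,276)),37.5),at(S,f((277,298)),10),at(S,f((297,105)),137))
E
```

```text
[416.97346805 244.98858567  37.5       ] [430.31018362 241.90225151  37.5       ] [416.20604468 242.74953678  10.        ] [400.3182755  246.82024496 137.        ]
```

```bash
python3 -m crank '[[0,0,0.012,0,0,0,0.8],[0,0,0.024,0,0,0,0.8],[0,0,0.029,0,0,0,0.8],[0,0,0.032,0,0,0,0.8],[0,0,0.033,0,0,0,0.8]]' && python3 -m crank '[[0,0,0.001,0,0,0,0.8],[0,0,0.001,0,0,0,0.8]]'
```

```text
clock: 5.95
eef_pos: [408.9, 242.3, 93.3]
tcp_rot: [-3.141, -0.001, -3.141]
contact_force: [-0.4, -0.3, -2.2]
opening: 0.387
grasp_force: 40.1
clock: 6.15
eef_pos: [409.1, 242.4, 92.8]
tcp_rot: [3.141, 0.0, -3.141]
contact_force: [0.5, -0.4, -1.6]
opening: 0.391
grasp_force: 40.1
```

```bash
python3 -m crank '[[0,0,0.001,0,0,0,0.8],[0,0,0.0015,0,0,0,0.8],[0,0,0.0015,0,0,0,0.8],[0,0,0.0015,0,0,0,0.8]]'
```

```text
clock: 6.55
eef_pos: [409.1, 242.4, 91.4]
tcp_rot: [3.141, 0.0, -3.141]
contact_force: [-0.7, -0.1, 0.7]
opening: 0.388
grasp_force: 40.4
```

Contact made (weight came off the wrist). Release and rise.

```bash
python3 -m crank '[[0,0,0,0,0,0,0.58],[0,0,0,0,0,0,0.5],[0,0,0,0,0,0,0.3],[0,0,0,0,0,0,0],[0,0,0,0,0,0,0]]' && python3 -m crank '[[0,0,-0.02,0,0,0,0],[0,0,-0.05,0,0,0,0],[0,0,-0.09,0,0,0,0],[0,0,-0.12,0,0,0,0],[0,0,-0.12,0,0,0,0]]'
```

```text
clock: 7.05
eef_pos: [409.0, 242.4, 91.2]
tcp_rot: [-3.142, -0.0, -3.141]
contact_force: [0.6, 0.0, -0.4]
opening: 0.976
grasp_force: 0.0
clock: 7.55
eef_pos: [411.1, 243.6, 215.2]
tcp_rot: [3.138, 0.006, -3.141]
contact_force: [-0.0, 0.2, -0.6]
opening: 0.998
grasp_force: 0.0
```

Next the green bottle at (455, 63).

```bash
python3 -m crank '[[-0.008,-0.03,0,0,0,0,0],[-0.02,-0.075,0,0,0,0,0],[-0.032,-0.12,0,0,0,0,0],[-0.042,-0.16,0,0,0,0,0],[-0.046,-0.179,0,0,0,0,0]]' && python3 -m crank '[[0,0,0.01,0,0,0,0],[0,0,0.04,0,0,0,0],[0,0,0.07,0,0,0,0],[0,0,0.07,0,0,0,0],[0,0,0.07,0,0,0,0]]'; python3 - <<'E'
from h import *
a=grab("scene")["image"][110:240,190:320]
cv2.imwrite("pics/g1.png",cv2.cvtColor(cv2.resize(a,None,fx=4,fy=4,interpolation=2),cv2.COLOR_RGB2BGR))
E
```

```text
clock: 8.05
eef_pos: [455.1, 60.7, 210.5]
tcp_rot: [-3.141, -0.001, 3.14]
contact_force: [-0.4, -0.8, -0.6]
opening: 0.999
grasp_force: 0.0
clock: 8.55
eef_pos: [454.3, 64.0, 140.7]
tcp_rot: [-3.141, -0.002, -3.141]
contact_force: [0.2, -0.2, -0.3]
opening: 1.0
grasp_force: 0.0
```

View pics/g1.png

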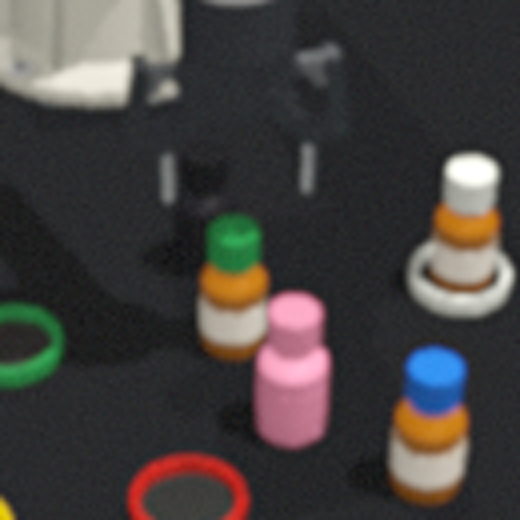

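White stands in its cup at (463,260). The open fingers at (168,178) and (307,168) straddle the green cap at (235,243). Descend, grip and lift 120 mm.

```bash
python3 -m crank '[[0,0,0.015,0,0,0,0],[0,0,0.035,0,0,0,0],[0,0,0.048,0,0,0,0],[0,0,0.053,0,0,0,0],[0,0,0.053,0,0,0,0]]' && python3 -m crank '[[0,0,0,0,0,0,0.2],[0,0,0,0,0,0,0.4],[0,0,0,0,0,0,0.5],[0,0,0,0,0,0,0.6],[0,0,0,0,0,0,0.8]]' 40 && python3 -m crank '[[0,0,0,0,0,0,0.8],[0,0,0,0,0,0,0.8],[0,0,0,0,0,0,0.8]]' 40
```

```text
clock: 9.1
eef_pos: [455.4, 63.7, 88.7]
tcp_rot: [3.142, 0.001, -3.141]
contact_force: [1.0, 0.2, 0.7]
opening: 0.996
grasp_force: 0.0
clock: 9.6
eef_pos: [455.4, 63.4, 88.7]
tcp_rot: [3.142, 0.001, -3.141]
contact_force: [-1.3, -0.3, 6.6]
opening: 0.385
grasp_force: 39.2
clock: 9.9
eef_pos: [455.4, 63.4, 88.8]
tcp_rot: [3.142, 0.001, -3.141]
contact_force: [-0.6, -0.0, 6.3]
opening: 0.387
grasp_force: 39.2
```

```bash
python3 -m crank '[[0,0,-0.008,0,0,0,0.8],[0,0,-0.025,0,0,0,0.8],[0,0,-0.05,0,0,0,0.8],[0,0,-0.065,0,0,0,0.8],[0,0,-0.07,0,0,0,0.8]]' >/dev/null && python3 -m crank '[[0.001,-0.015,0,0,0,0,0.8],[0.002,-0.045,0,0,0,0,0.8],[0.004,-0.085,0,0,0,0,0.8],[0.006,-0.125,0,0,0,0,0.8],[0.008,-0.15,0,0,0,0,0.8]]' >/dev/null && python3 -m crank '[[0,-0.008,0,0,0,0,0.8],[0,-0.012,0,0,0,0,0.8],[0,-0.012,0.02,0,0,0,0.8],[0,-0.012,0.035,0,0,0,0.8],[0,-0.012,0.035,0,0,0,0.8]]' && python3 -m crank '[[0,0,0,0,0,0,0.8]]'
```

```text
clock: 11.4
eef_pos: [445.8, -97.4, 121.6]
tcp_rot: [3.141, -0.004, -3.141]
contact_force: [-1.1, -0.2, -1.5]
opening: 0.383
grasp_force: 40.1
clock: 11.5
eef_pos: [447.0, -97.8, 123.2]
tcp_rot: [3.141, -0.001, -3.14]
contact_force: [-0.1, 0.8, -1.2]
opening: 0.382
grasp_force: 40.1
```

```bash
python3 -m crank '[[0,0,0.012,0,0,0,0.8],[0,0,0.022,0,0,0,0.8],[0,0,0.027,0,0,0,0.8],[0,0,0.029,0,0,0,0.8],[0,0,0.03,0,0,0,0.8]]' && python3 -m crank '[[0,0,0.0005,0,0,0,0.8],[0,0,0.001,0,0,0,0.8],[0,0,0.001,0,0,0,0.8]]'
```

```text
clock: 12.0
eef_pos: [447.0, -98.6, 92.9]
tcp_rot: [3.141, -0.0, -3.142]
contact_force: [0.1, 0.0, -1.6]
opening: 0.382
grasp_force: 40.1
clock: 12.3
eef_pos: [447.3, -98.7, 92.8]
tcp_rot: [-3.141, 0.0, -3.141]
contact_force: [-1.3, 0.6, 4.8]
opening: 0.386
grasp_force: 40.9
```

Contact. Release, rise, and go to the red bottle at (420, -212): dx +0.027, dy -0.113.

```bash
python3 -m crank '[[0,0,0,0,0,0,0.58],[0,0,0,0,0,0,0.5],[0,0,0,0,0,0,0.3],[0,0,0,0,0,0,0],[0,0,0,0,0,0,0]]' && python3 -m crank '[[0,0,-0.015,0,0,0,0],[0,0,-0.04,0,0,0,0],[0,0,-0.065,0,0,0,0],[0,0,-0.08,0,0,0,0],[0,0,-0.08,0,0,0,0]]' >/dev/null&& python3 -m crank '[[0.008,-0.03,0,0,0,0,0],[0.018,-0.075,0,0,0,0,0],[0.025,-0.105,0,0,0,0,0],[0.027,-0.113,0,0,0,0,0],[0.027,-0.113,0.03,0,0,0,0]]' && python3 -m crank '[[0,0,0,0,0,0,0],[0,0,0,0,0,0,0]]'; python3 - <<'E'
from h import *
a=grab("scene")["image"][110:240,90:260]
cv2.imwrite("pics/r1.png",cv2.cvtColor(cv2.resize(a,None,fx=4,fy=4,interpolation=2),cv2.COLOR_RGB2BGR))
E
```

```text
clock: 12.8
eef_pos: [447.1, -98.6, 92.2]
tcp_rot: [-3.142, -0.0, -3.141]
contact_force: [-0.2, 0.3, 0.6]
opening: 0.979
grasp_force: 0.0
clock: 13.8
eef_pos: [421.8, -213.7, 143.7]
tcp_rot: [-3.139, 0.005, 3.139]
contact_force: [1.1, 0.6, -0.6]
opening: 1.0
grasp_force: 0.0
clock: 14.0
eef_pos: [419.4, -210.8, 141.6]
tcp_rot: [3.14, -0.002, -3.141]
contact_force: [0.3, -0.2, 1.1]
opening: 1.0
grasp_force: 0.0
```

View pics/r1.png

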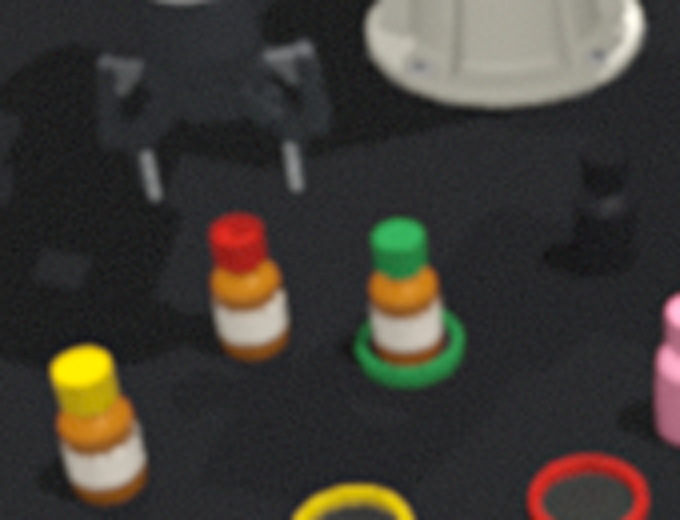

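Green stands in its cup at (408,320). The fingers at (152,175) and (294,168) straddle the red cap at (238,242).

```bash
python3 -m crank '[[0,0,0.015,0,0,0,0],[0,0,0.035,0,0,0,0],[0,0,0.048,0,0,0,0],[0,0,0.053,0,0,0,0],[0,0,0.053,0,0,0,0]]' && python3 -m crank '[[0,0,0,0,0,0,0.2],[0,0,0,0,0,0,0.4],[0,0,0,0,0,0,0.5],[0,0,0,0,0,0,0.6],[0,0,0,0,0,0,0.8]]' 40 >/dev/null && python3 -m crank '[[0,0,0,0,0,0,0.8],[0,0,0,0,0,0,0.8],[0,0,0,0,0,0,0.8]]' 40
```

```text
clock: 14.55
eef_pos: [420.3, -211.3, 89.4]
tcp_rot: [3.141, -0.0, -3.141]
contact_force: [-0.4, -0.5, 0.1]
opening: 1.0
grasp_force: 0.0
clock: 15.35
eef_pos: [420.4, -211.5, 89.7]
tcp_rot: [3.141, 0.001, 3.141]
contact_force: [-1.0, 2.9, 6.0]
opening: 0.385
grasp_force: 39.1
```

```bash
python3 -m crank '[[0,0,-0.008,0,0,0,0.8],[0,0,-0.03,0,0,0,0.8],[0,0,-0.065,0,0,0,0.8],[0,0,-0.1,0,0,0,0.8],[0,0,-0.12,0,0,0,0.8]]' && python3 -m crank '[[-0.01,0.011,0,0,0,0,0.8],[-0.03,0.034,0,0,0,0,0.8],[-0.055,0.062,0,0,0,0,0.8],[-0.08,0.09,0,0,0,0,0.8],[-0.105,0.118,0,0,0,0,0.8]]' >/dev/null && python3 -m crank '[[-0.025,0.028,0,0,0,0,0.8],[-0.05,0.056,0,0,0,0,0.8],[-0.075,0.083,0,0,0,0,0.8],[-0.092,0.101,0,0,0,0,0.8],[-0.098,0.1065,0,0,0,0,0.8]]' >/dev/null && python3 -m crank '[[0,0,0.02,0,0,0,0.8],[0,0,0.05,0,0,0,0.8],[0,0,0.075,0,0,0,0.8],[0,0,0.085,0,0,0,0.8],[0,0,0.085,0,0,0,0.8]]' && python3 -m crank '[[0,0,0,0,0,0,0.8]]'
```

```text
clock: 15.85
eef_pos: [420.8, -212.1, 212.2]
tcp_rot: [-3.14, 0.003, -3.141]
contact_force: [1.2, 1.0, -1.3]
opening: 0.386
grasp_force: 40.0
clock: 17.35
eef_pos: [621.8, 12.4, 123.1]
tcp_rot: [-3.141, -0.003, 3.141]
contact_force: [0.2, 0.3, -2.5]
opening: 0.385
grasp_force: 40.0
clock: 17.45
eef_pos: [623.5, 12.6, 125.2]
tcp_rot: [-3.142, 0.001, 3.142]
contact_force: [-0.4, -0.2, -0.9]
opening: 0.386
grasp_force: 40.0
```

```bash
python3 -m crank '[[0,0,0.012,0,0,0,0.8],[0,0,0.022,0,0,0,0.8],[0,0,0.027,0,0,0,0.8],[0,0,0.029,0,0,0,0.8],[0,0,0.03,0,0,0,0.8]]' && python3 -m crank '[[0,0,0.0005,0,0,0,0.8],[0,0,0.001,0,0,0,0.8],[0,0,0.001,0,0,0,0.8]]'
```

```text
clock: 17.95
eef_pos: [622.9, 12.9, 93.9]
tcp_rot: [-3.142, -0.0, -3.141]
contact_force: [-0.6, -0.8, -0.8]
opening: 0.384
grasp_force: 40.0
clock: 18.25
eef_pos: [623.3, 13.0, 93.8]
tcp_rot: [3.142, 0.001, -3.141]
contact_force: [-1.7, 0.7, 4.1]
opening: 0.387
grasp_force: 40.5
```

Contact. Release, rise, and go to the yellow bottle at (555, -301).

```bash
python3 -m crank '[[0,0,0,0,0,0,0.58],[0,0,0,0,0,0,0.5],[0,0,0,0,0,0,0.3],[0,0,0,0,0,0,0],[0,0,0,0,0,0,0]]' && python3 -m crank '[[0,0,-0.015,0,0,0,0],[0,0,-0.04,0,0,0,0],[0,0,-0.065,0,0,0,0],[0,0,-0.08,0,0,0,0],[0,0,-0.08,0,0,0,0]]' >/dev/null&& python3 -m crank '[[0.005,-0.02,0,0,0,0,0],[0.013,-0.06,0,0,0,0,0],[0.022,-0.1,0,0,0,0,0],[0.031,-0.14,0,0,0,0,0],[0.039,-0.18,0,0,0,0,0]]' >/dev/null && python3 -m crank '[[0.008,-0.04,0,0,0,0,0],[0.016,-0.08,0,0,0,0,0],[0.024,-0.115,0,0,0,0,0],[0.029,-0.134,0,0,0,0,0],[0.029,-0.134,0.02,0,0,0,0]]' && python3 -m crank '[[0,0,0.01,0,0,0,0],[0,0,0.01,0,0,0,0]]'; python3 - <<'E'
from h import *
a=grab("scene")["image"][140:270,60:260]
cv2.imwrite("pics/y1.png",cv2.cvtColor(cv2.resize(a,None,fx=4,fy=4,interpolation=2),cv2.COLOR_RGB2BGR))
E
```

```text
clock: 18.75
eef_pos: [623.1, 12.9, 93.1]
tcp_rot: [-3.142, -0.0, -3.141]
contact_force: [0.5, -0.9, 0.1]
opening: 0.976
grasp_force: 0.0
clock: 20.25
eef_pos: [555.3, -304.5, 154.3]
tcp_rot: [-3.139, 0.003, 3.139]
contact_force: [-0.6, -0.9, -0.3]
opening: 0.999
grasp_force: 0.0
clock: 20.45
eef_pos: [553.6, -300.1, 140.7]
tcp_rot: [3.139, -0.004, -3.141]
contact_force: [0.5, -0.2, -0.9]
opening: 0.998
grasp_force: 0.0
```

View pics/y1.png

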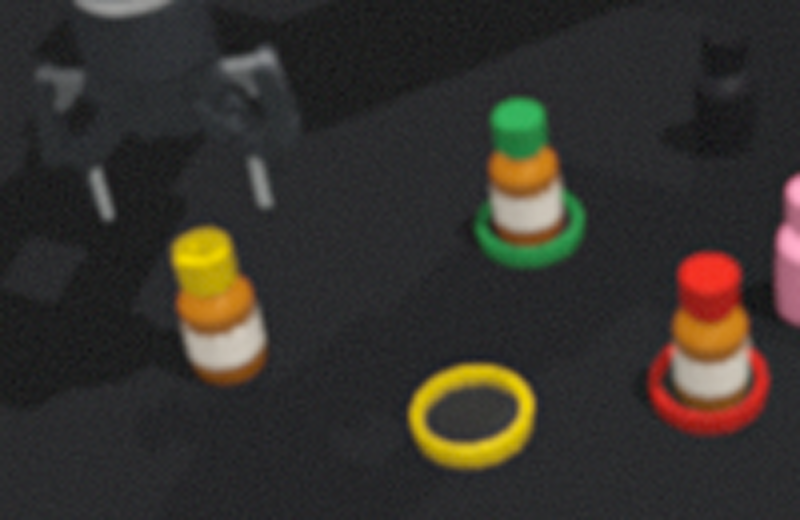

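Red stands in its cup at (710,370). The fingers at (102,193) and (261,182) straddle the yellow cap at (203,260).

```bash
python3 -m crank '[[0,0.002,0.015,0,0,0,0],[0,0.002,0.035,0,0,0,0],[0,0.002,0.05,0,0,0,0],[0,0.002,0.055,0,0,0,0],[0,0.002,0.055,0,0,0,0]]' && python3 -m crank '[[0,0,0,0,0,0,0.2],[0,0,0,0,0,0,0.4],[0,0,0,0,0,0,0.5],[0,0,0,0,0,0,0.6],[0,0,0,0,0,0,0.8]]' 40 >/dev/null && python3 -m crank '[[0,0,0,0,0,0,0.8],[0,0,0,0,0,0,0.8],[0,0,0,0,0,0,0.8]]' 40
```

```text
clock: 21.0
eef_pos: [554.7, -298.6, 87.3]
tcp_rot: [3.141, -0.001, -3.141]
contact_force: [0.1, -0.1, -0.1]
opening: 1.002
grasp_force: 0.0
clock: 21.8
eef_pos: [555.6, -299.5, 88.9]
tcp_rot: [-3.141, 0.001, -3.141]
contact_force: [-0.8, -1.7, 6.0]
opening: 0.387
grasp_force: 39.8
```

Now to the yellow cup at (632, -140): dx -0.0765, dy +0.1595.

```bash
python3 -m crank '[[0,0,-0.008,0,0,0,0.8],[0,0,-0.025,0,0,0,0.8],[0,0,-0.05,0,0,0,0.8],[0,0,-0.065,0,0,0,0.8],[0,0,-0.07,0,0,0,0.8]]' >/dev/null && python3 -m crank '[[-0.007,0.015,0,0,0,0,0.8],[-0.024,0.05,0,0,0,0,0.8],[-0.043,0.09,0,0,0,0,0.8],[-0.062,0.129,0,0,0,0,0.8],[-0.074,0.153,0,0,0,0,0.8]]' >/dev/null && python3 -m crank '[[-0.0025,0.0065,0,0,0,0,0.8],[-0.0025,0.0065,0.01,0,0,0,0.8],[-0.0025,0.0065,0.025,0,0,0,0.8],[-0.0025,0.0065,0.035,0,0,0,0.8],[-0.0025,0.0065,0.035,0,0,0,0.8]]' && python3 -m crank '[[0,0,0,0,0,0,0.8],[0,0,0,0,0,0,0.8]]'
```

```text
clock: 23.3
eef_pos: [629.5, -140.3, 120.4]
tcp_rot: [3.141, -0.004, 3.14]
contact_force: [-0.0, 0.4, -0.8]
opening: 0.383
grasp_force: 40.0
clock: 23.5
eef_pos: [631.7, -140.2, 123.5]
tcp_rot: [-3.141, 0.001, 3.141]
contact_force: [-0.5, 0.6, -2.4]
opening: 0.389
grasp_force: 40.0
```

```bash
python3 -m crank '[[0,0,0.012,0,0,0,0.8],[0,0,0.022,0,0,0,0.8],[0,0,0.027,0,0,0,0.8],[0,0,0.029,0,0,0,0.8],[0,0,0.03,0,0,0,0.8]]' && python3 -m crank '[[0,0,0.0005,0,0,0,0.8],[0,0,0.001,0,0,0,0.8],[0,0,0.001,0,0,0,0.8]]'
```

```text
clock: 24.0
eef_pos: [631.4, -139.5, 92.9]
tcp_rot: [3.141, -0.001, -3.141]
contact_force: [-0.9, -0.5, 2.9]
opening: 0.382
grasp_force: 40.3
clock: 24.3
eef_pos: [631.8, -139.6, 92.9]
tcp_rot: [-3.142, 0.001, -3.141]
contact_force: [-2.2, 0.7, 4.4]
opening: 0.382
grasp_force: 40.5
```

```bash
python3 -m crank '[[0,0,0,0,0,0,0.58],[0,0,0,0,0,0,0.5],[0,0,0,0,0,0,0.3],[0,0,0,0,0,0,0],[0,0,0,0,0,0,0]]' && python3 -m crank '[[0,0,-0.015,0,0,0,0],[0,0,-0.05,0,0,0,0],[0,0,-0.09,0,0,0,0],[0,0,-0.13,0,0,0,0],[0,0,-0.15,0,0,0,0]]' >/dev/null && python3 -m crank '[[0.02,-0.02,0,0,0,0,0],[0.05,-0.05,0,0,0,0,0],[0.08,-0.08,0,0,0,0,0],[0.1,-0.12,0,0,0,0,0],[0.11,-0.14,0,0,0,0,0]]' && python3 -m crank '[[0,0,0,0,0,0,0],[0,0,0,0,0,0,0]]' >/dev/null; python3 - <<'E'
from h import *
S,T=grab("scene"),grab("top")
a=S["image"][130:280,150:400]; b=T["image"][130:270,90:340]
cv2.imwrite("pics/end.png",cv2.cvtColor(cv2.resize(np.vstack([a,b]),None,fx=2,fy=2,interpolation=2),cv2.COLOR_RGB2BGR))
# ring vs cap seen in scene, at their heights
b=blob(S,"blue",(298,204),12); print("blue",at(S,b[0],88).round(1))
E
```

```text
clock: 24.8
eef_pos: [631.6, -139.6, 92.1]
tcp_rot: [-3.142, -0.0, -3.141]
contact_force: [-0.1, 1.1, -0.8]
opening: 0.981
grasp_force: 0.0
clock: 25.8
eef_pos: [519.9, -281.9, 243.7]
tcp_rot: [-3.14, 0.001, 3.141]
contact_force: [0.3, 0.5, -0.3]
opening: 0.999
grasp_force: 0.0
blue [608.4 173.6  88. ]
```

View pics/end.png

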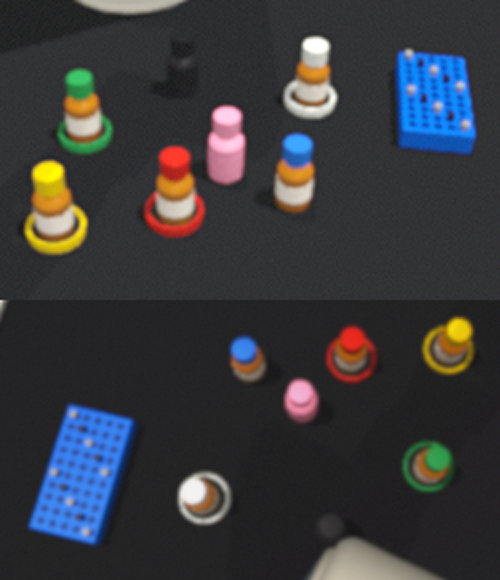

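All four bottles stand inside their matching cups in both views. In the top half, red is at (350,350), yellow at (450,345), green at (430,465) and white at (203,497). Blue reads as it did at the start, and the rack looks unmoved.

```bash
python3 -c "
from rig import sign_off
print(sign_off())"
```

```text
the job is handed in; nothing more can be done
None
```

The red-, yellow-, green- and white-capped bottles each stand upright and released in their matching cups, the blue-capped bottle and the vial rack show no movement in the final pictures, and the job was handed in at about 26 s of the 112 s allowed (sign-off returned no verdict).

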